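# Unclamp the ball dish and turn it towards the rail end

## Task

Turn the clamp knob clockwise to its stop so that the steel tongue slides back off the dish, take the dish by its bow handle, lift it straight up clear of its stand before turning it, then turn it level through a quarter turn so that its pouring lip points at the upright curtain-rail end (the thin tube on a round flange, not the pencil cup), ready for the ball to be rolled out onto it. Keep the loose ball in the middle of the dish all the way, and leave everything else where it is. Finish while still holding the dish level and still by its handle, over its stand and well clear of it (a few fingers' breadth to a hand's breadth); do not put it down.

Things in the scene. Friction and masses are not known exactly. Their poses are not given: they have to be found in the camera images.
- stand: Fixed wooden stand (mm). Origin on the desk, on the axis of its round pedestal (radius 50, top 30 up) where the dish sits with its lip along stand +x (within 0.04 rad). Base plate x -165 to 60, y +-65, 10 thick. Clamp block 60 x 60, 70 high, at x = -125, knob on top. Rail end and pencil cup stand 170 to 200 off along stand +y and -y; which is on which side changes.
- clamp_knob (a joint): Knob angle, 0 (clamped) to 1.4 rad (stop), growing clockwise seen from above; starts at 0 to 0.25. Friction 0.04 N m, no spring, stays where left. It draws a steel tongue (24 wide, 6 thick) back along stand -x, 16 mm per rad; the tongue lies 2.5 mm over the dish's rim, at 0 reaching 12 mm past the rim's outer face; clear of the dish from about 1.0 rad.
- clamp_knob_grip (a point): On the knob's upright axis, 107 above the desk, at stand (-120, 0): the height to grip. Black disc of radius 22 with an upright bar grip 42 long, 14 wide, from 82 to 114 above the desk. The point turns with the knob: its x axis lies along the bar, which is along stand x at joint value 0.
- dish: Loose dark steel twelve-sided dished plate, 124 across the flats, rim 30 high, about 260 g (it varies), its foot 68 across, standing between four lugs 5 high on the pedestal (3 mm play). Origin at the centre of its underside, 30 above the desk when seated; z up, x to the pouring lip, y along the bow handle. The floor is a 9 degree funnel to the middle.
- dish_grip (a point): Centre of the bow handle's straight top bar, 108 above the dish's underside, right above its middle (138 above the desk when seated). The bar is 60 long along dish y, 12 wide along dish x, 16 high. Free space below the bar down to the ball, whose top is 73 below this point.
- dish_lip (a point): Outer end of the dish's pouring lip: dish x = 88, 24 above the underside. The lip is 36 wide and lies in a gap in the rim.
- dish_mid (a point): Where the ball's centre is when it lies in the middle: on the dish's axis, 22.7 above its underside.
- ball_center (a point): Centre of the loose steel ball, 25 in diameter, 64 g, lying in the middle of the dish at the start.
- rail_end: Loose steel end piece of a curtain rail standing upright: tube 28 in diameter, 110 high, on a round flange 72 across. Origin at the centre of its underside. Goes nowhere: the lip must point at it.
- pencil_cup: Loose steel pencil cup with three pencils, 80 across, 100 high (pencils to 175). Origin at the centre of its underside. Leave alone.
- eraser: Loose hard silicone eraser 45 x 20 x 13, beside the stand. Origin at the centre of its underside. Leave alone.
- ring_a: Loose steel curtain ring, 44 across, 6 high, lying beside the stand. Origin at the centre of its underside. Leave alone.
- ring_b: Another such curtain ring. Leave alone.
- mug: Loose white mug, 80 across, 95 high, at the left side of the desk. Origin at the centre of its underside. Leave alone.
- clipboard: Loose red clipboard 320 x 230, 17 high at the clip, lying flat at the right side of the desk. Origin at the centre of its underside. Leave alone.
Things that resemble listed ones, but are neither listed nor needed, are in the scene too. What is shaped like the dish but orange or red is not meant. What is shaped like the rail_end but red is not meant.

How it is judged:
By the outcome, as a careful person would: the job done as asked, in the order asked, and still so for the second after the job is handed in, while the arm keeps its last pose, push and grip.
It also fails if it takes over 48 s, if anything falls off the work surface, if the arm or the gripper's body presses on something with over 40 N, if the wrist force passes 120 N, or if a joint passes its speed limit or range.

## Robot

A 7-joint arm with a two-finger parallel gripper is mounted at the origin on the work surface. World frame = base frame: x ahead of the robot, y to its left, z up, the work surface at z = 0. Lengths are in m, angles in rad, forces in N, time in s.
With the tool pointing down it reaches from about 0.425 to 0.825 m from the base axis. Payload 3.6 kg.
Tool frame: the origin (TCP) lies at the very end of the fingers, on their centre line; the grasp point (between the pads) lies 19 mm behind it; z points along the fingers, y is the line along which they close (so a half turn about z gives the same grasp; the last joint's range is limited). The gripper opens to 85 mm and grips with 20 to 120 N. Pads are 22 mm wide; open, the fingers measure 114 mm over their backs; the gripper's body (76 mm by 85 mm) begins 54 mm behind the grasp point. The pads swing forward as they close: fully open they stand 13 mm farther back than shut.
Start: joints at [-1.147, 0.615, -0.013, 1.423, 0.008, 1.103, -0.04], TCP at [0.283, 0.585, 0.231] pointing down, gripper open.
Joint ranges: [-3.12, 3.12], [-0.3, 2.06], [-1.34, 1.32], [0.26, 2.42], [-1.36, 4.5], [0.01, 1.98], [-2.84, 2.84]. Speed limits (rad/s): [2.79, 2.79, 3.14, 3.14, 3.14, 3.14, 3.14].

## Interface

Orientations are given as a rotation vector (axis times angle).
In Python, from bench import r, cams gives the robot as it stands. Calls block until the motion is done:
- r.movep(position, orientation): joint-space move of the TCP to a pose.
- r.move_straight(position, ori=None, v=0.15): straight line of the TCP; ori=None keeps the orientation; v is the mean speed in m/s.
- r.move_j(angles): joint-space move.
- r.move_gripper(opening, grip_force=None): finger opening in m; grip_force is the grip in N (None keeps the last); returns when the fingers have stopped.
- r.wait(seconds).
- r.ik(position, orientation): joint angles nearest the present ones, or None.
- cams.capture(name): name is "scene" or "top" or "wrist"; returns the picture (480x640x3 uint8, blue, green, red); there is no depth.
- cams.camera_info(name): a dict with "vertical_fov" (degrees; the focal length in pixels is half the picture's height over the tangent of half this angle, whatever the lens; pixels are square), "cx", "cy" (the principal point, pixels), "rvec" (rotation vector, rad) and "tvec" (3), from world to camera coordinates, as OpenCV has them. Camera axes: x right, y down, z forward; pixel columns grow to the right and rows downward; lengths in m; the calibration is good to about 2 mm. A picture is of the moment at which its call begins: read the wrist's pose just before it. camera_info takes no time and is no camera call; for the wrist camera it gives the pose at the moment of the call.
A pose or a line that the arm cannot do raises r.MotionError and nothing moves.
- r.job_done(): hands the job in; it is judged then, once.
Readings, each from a call of its own:
- r.get_clock(): time.
- r.get_q(): joint angles.
- r.get_joint_velocities(): joint speeds.
- r.get_joint_torque(): joint torques, N m.
- r.get_tcp_pos(): TCP position.
- r.get_tcp_rot(): TCP orientation.
- r.get_wrist_force(): force on the tool from outside, world axes, zero at the start.
- r.get_ft_torque(): the same for the moment, N m.
- r.get_grip_width(): finger opening in m.
- r.get_grip_force(): force on a finger pad.
Only numpy, scipy, OpenCV 4.12 (cv2) and the standard library are available. Lean on these libraries where they do the work, as an engineer would, in place of code of your own. Each camera call takes 0.05 s, during which the arm holds its last target. There are 200 camera calls.

## Working session

There is one attempt and no reset: what is moved stays moved. The work goes in short steps, each a Python script; the robot and the scene stay as the last script left them, time stands still between calls to the robot, and variables do not carry over. Pictures are saved under pics/ and viewed, at most 10 in all, crops included, and the job is handed in when it is done.

```bash
ls; mkdir -p pics; python3 - <<'E'
from bench import r,cams
import cv2
for n in ("scene","top"):
    cv2.imwrite(f"pics/{n}0.png",cams.capture(n)); print(n,cams.camera_info(n))
print(r.get_clock(),r.get_tcp_rot(),r.get_grip_width())
E
```

```text
pics
scene {'vertical_fov': 55.10461059363617, 'cx': 319.17420677113034, 'cy': 241.4814784757679, 'rvec': array([ 1.4304789 ,  2.21370724, -0.85311937]), 'tvec': array([ 0.2602251 , -0.31125071,  1.58733156])}
top {'vertical_fov': 52.486613486422705, 'cx': 322.9578476904323, 'cy': 238.94903241223773, 'rvec': array([ 2.17925711, -2.18941175,  0.06147812]), 'tvec': array([1.36120048e-04, 5.52428006e-01, 1.39122684e+00])}
0.1 [-0.70194419 -3.06162064  0.00367933] 0.08549050681483857
```

View pics/scene0.png

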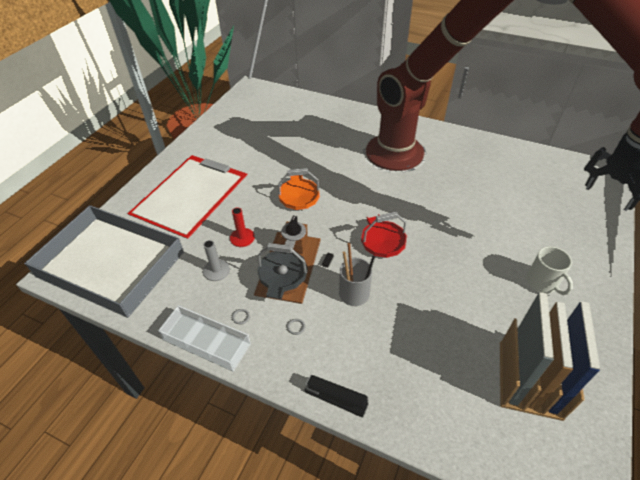

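View pics/top0.png

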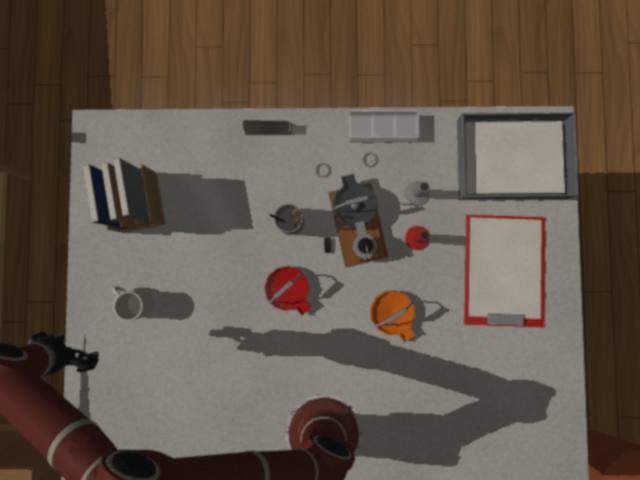

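The grey dish is at top-view (356,203) with its lip up towards (348,182). The knob is at (365,245), the grey rail end at (418,190) to the right, and the pencil cup at (289,218) to the left.

```bash
cat > h.py <<'E'
from bench import r,cams
import cv2, numpy as np
from scipy.spatial.transform import Rotation as R
def cam(n):
    i=cams.camera_info(n); f=240/np.tan(np.radians(i['vertical_fov'])/2)
    K=np.array([[f,0,i['cx']],[0,f,i['cy']],[0,0,1]]); return K,np.array(i['rvec']),np.array(i['tvec'])
def ray(c,uv,z):
    K,rv,t=c; M=R.from_rotvec(rv).as_matrix(); C=-M.T@t
    uv=np.atleast_2d(np.array(uv,float)); d=np.c_[uv,np.ones(len(uv))]@np.linalg.inv(K).T@M
    return C+d*((z-C[2])/d[:,2])[:,None]
def proj(c,P):
    K,rv,t=c; return cv2.projectPoints(np.atleast_2d(np.array(P,float)),rv,t,K,None)[0][:,0]
def down(yaw): # tool x axis at world yaw, z down
    c,s=np.cos(yaw),np.sin(yaw)
    return R.from_matrix(np.array([[c,s,0],[s,-c,0],[0,0,-1]])).as_rotvec()
E
python3 - <<'E'
from h import *
im=cv2.imread("pics/top0.png"); c=cam("top")
hsv=cv2.cvtColor(im,cv2.COLOR_BGR2HSV)
m=cv2.inRange(hsv,(4,90,40),(22,255,255)); k=np.zeros_like(m); k[165:275,315:400]=1; m*=k
cs=max(cv2.findContours(m,0,2)[0],key=cv2.contourArea)
ys,xs=np.nonzero(m); rect=cv2.minAreaRect(np.c_[xs,ys].astype(np.float32)); b=cv2.boxPoints(rect)
print(rect,b); P=ray(c,b,.01); print(P, np.linalg.norm(P-np.roll(P,1,0),axis=1))
print("dish",ray(c,(356,205),.06),"knob",ray(c,(365,245),.1),"rail",ray(c,[(418,192)],.0))
w=cams.camera_info("wrist"); K,rv,t=cam("wrist"); M=R.from_rotvec(rv).as_matrix()
T=R.from_rotvec(r.get_tcp_rot()).as_matrix()
print("cam in tool",T.T@(-M.T@t-r.get_tcp_pos()),"\n",T.T@M.T,w['vertical_fov'],r.get_tcp_pos())
cv2.imwrite("pics/top_crop.png",cv2.resize(im[150:285,270:450],None,fx=4.4,fy=4.4,interpolation=cv2.INTER_CUBIC))
E
```

```text
((357.7521667480469, 224.5590057373047), (75.83255767822266, 43.72995376586914), 76.60750579833984) [[327.6996  192.73819]
 [370.24036 182.60944]
 [387.80475 256.37982]
 [345.26398 266.50858]]
[[ 0.68848534 -0.01684519  0.01      ]
 [ 0.71769433 -0.14164748  0.01      ]
 [ 0.50133989 -0.19025402  0.01      ]
 [ 0.4725531  -0.06668421  0.01      ]] [0.22160925 0.12817479 0.22174724 0.12687859]
dish [[ 0.64513353 -0.09635309  0.06      ]] knob [[ 0.53002764 -0.11746341  0.1       ]] rail [[ 0.69075253 -0.28278007  0.        ]]
cam in tool [ 0.07170638 -0.00084897 -0.14411577] 
 [[ 1.98709221e-04 -9.59584631e-01 -2.81420141e-01]
 [ 9.99999917e-01  2.90855191e-04 -2.85661740e-04]
 [ 3.55969124e-04 -2.81420061e-01  9.59584609e-01]] 60.27483829521369 [0.28286858 0.58444421 0.23020791]
```

View pics/top_crop.png

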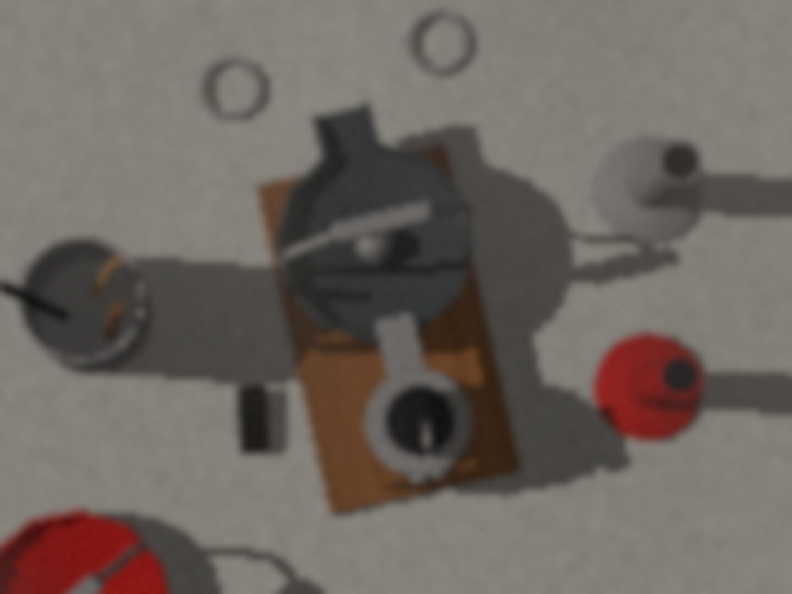

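```bash
python3 - <<'E'
from h import *
S=np.array([.6463,-.0924]); yaw=.221; u=np.array([np.cos(yaw),np.sin(yaw)])
kn=S-.12*u
for k in (0,np.pi):
    for nm,p,y in (("view",(*(S-.05*u),.28),yaw+k),("knob",(*kn,.088),yaw+k),("knob0",(*kn,.088),yaw-.25+k),("knobend",(*kn,.088),yaw-1.4+k),("dish",(*S,.119),yaw+np.pi/2+k),("turned",(*S,.19),yaw+k)):
        print(k,nm,np.round(q,2) if (q:=r.ik(p,down(y))) is not None else None)
E
```

```text
0 view [-0.29  0.59  0.74  1.5  -0.41  1.21 -0.84]
0 knob [-0.17  0.7   0.56  1.9  -0.56  0.7  -0.62]
0 knob0 [-0.2   0.72  0.62  1.9  -0.62  0.72 -0.82]
0 knobend [-0.44  0.94  1.13  1.91 -1.02  1.02 -1.59]
0 dish [-0.05  0.75  0.28  1.54 -0.25  0.88  0.54]
0 turned [-0.27  0.75  0.7   1.48 -0.52  1.1  -0.81]
3.141592653589793 view [ 0.06  0.51  0.13  1.49 -0.07  1.15  1.99]
3.141592653589793 knob [ 0.25  0.64 -0.11  1.89  0.11  0.62  1.87]
3.141592653589793 knob0 [ 0.22  0.64 -0.05  1.89  0.06  0.62  1.67]
3.141592653589793 knobend [ 0.06  0.64  0.19  1.89 -0.2   0.62  0.76]
3.141592653589793 dish [-0.43  1.01  1.13  1.56 -0.96  1.21 -2.04]
3.141592653589793 turned [ 0.13  0.66 -0.03  1.47  0.02  1.02  1.88]
```

```bash
python3 - <<'E'
from h import *
S=np.array([.6463,-.0924]); yaw=.221; u=np.array([np.cos(yaw),np.sin(yaw)])
r.movep((*(S-.06*u),.30),down(yaw+np.pi)); r.wait(.2)
c=cam("wrist"); im=cams.capture("wrist"); cv2.imwrite("pics/w1.png",im)
import pickle; pickle.dump(c,open("w1.pkl","wb"))
print(r.get_clock(),r.get_tcp_pos())
def at(x,y,z): return (*(S+u*x+np.array([-u[1],u[0]])*y),z)
pts=[at(-.12,0,.114),at(-.141,0,.114),at(-.099,0,.114),at(0,-.03,.146),at(0,.03,.146),at(.088,0,.054),at(-.165,.065,.01),at(-.165,-.065,.01),at(.06,.065,.01),at(.06,-.065,.01)]
for p in proj(c,pts): cv2.circle(im,tuple(int(v) for v in p),3,(255,0,255),1)
cv2.imwrite("pics/w1m.png",im)
E
```

```text
3.025 [ 0.58784574 -0.10506652  0.29993043]
```

View pics/w1m.png

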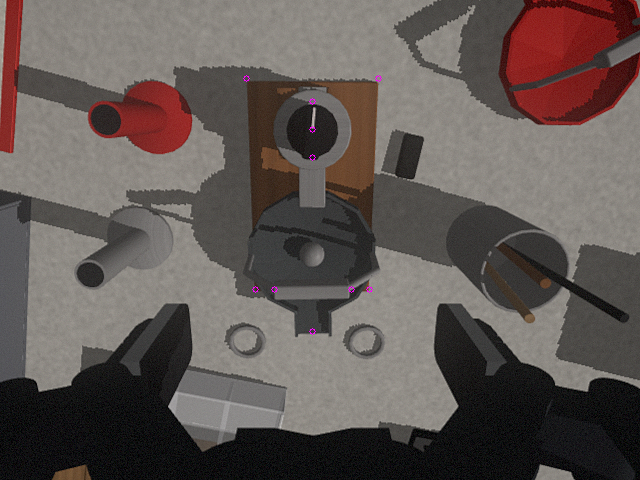

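The projected model (magenta) matches. The base edge sits at row 82 against a predicted 78, and the lip at row 335 against 331, so the stand is about 3.5 mm further along +x. Next I refine that and read the knob angle.

```bash
python3 - <<'E'
from h import *
import pickle
c=pickle.load(open("w1.pkl","rb")); im=cv2.imread("pics/w1.png")
S=np.array([.6463,-.0924]); yaw=.221; u=np.array([np.cos(yaw),np.sin(yaw)]); v=np.array([-u[1],u[0]])
def st(uv,z):
    P=ray(c,uv,z)[:,:2]-S; return np.round(np.c_[P@u,P@v]*1000,1)
hsv=cv2.cvtColor(im,cv2.COLOR_BGR2HSV)
m=cv2.inRange(hsv,(4,90,30),(22,255,255)); m[:,:230]=0; m[:,395:]=0; m[:60]=0; m[310:]=0
ys,xs=np.nonzero(m)
top=[(x,ys[xs==x].min()-.5) for x in list(range(256,268))+list(range(348,370))]
rt=[(xs[ys==y].max()+.5,y) for y in range(90,170)]
print("base edge (-165,..)",st(top,.01)[[0,5,15,-1]],"side +65",st(rt,.01)[[0,40,-1]])
lf=[(xs[ys==y].min()-.5,y) for y in range(90,200)]; print("side -65",st(lf,.01)[[0,40,-1]])
# ball & handle & tongue
print("lip end row 335",st((313,335),.054),"tongue tip",st((313,207),.0685),"ball(312,254)",st((312,254),.0527),"handle",st([(313,299),(313,287)],.146))
print("pointer",st([(315,107),(312,130)],.114))
# rail flange: ellipse by grey level
z=np.vstack([np.hstack([cv2.resize(im[75:180,262:362],None,fx=4,fy=4,interpolation=2),cv2.resize(im[185:290,60:160],None,fx=4,fy=4,interpolation=2)])])
cv2.imwrite("pics/z1.png",z)
E
```

```text
base edge (-165,..) [[-162.4  -56.1]
 [-163.3  -51.2]
 [-162.5   37.6]
 [-162.5   55.4]] side +65 [[-154.6   64.1]
 [-116.1   63.8]
 [ -76.6   63.5]]
side -65 [[-154.5  -64.8]
 [-116.   -65.5]
 [ -44.6  -65.3]]
lip end row 335 [[92.7  0.5]] tongue tip [[-48.9   0.3]] ball(312,254) [[ 2.6 -0.7]] handle [[ 8.   0.3]
 [-2.3  0.3]]
pointer [[-136.9    1.6]
 [-119.9   -0.6]]
```

View pics/z1.png

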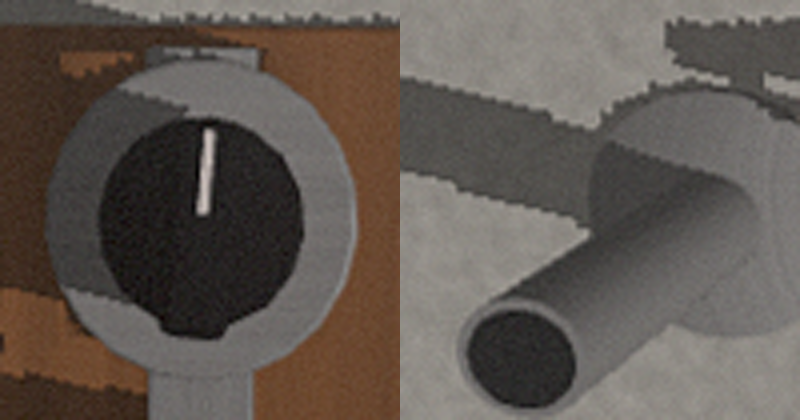

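```bash
cat >> h.py <<'E'
yaw=.221; u=np.array([np.cos(yaw),np.sin(yaw)]); v=np.array([-u[1],u[0]])
S=np.array([.6463,-.0924])+.0027*u-.0005*v
KN=S-.12*u
E
python3 - <<'E'
from h import *
import pickle
c=pickle.load(open("w1.pkl","rb"))
for p,z in (((140.5,238),.004),((90.5,274.5),.11)):
    P=ray(c,p,z)[0]; d=P[:2]-S; print("rail",P,np.hypot(*d),np.arctan2(*d[::-1])-yaw)
y0=yaw-.10+np.pi
r.move_gripper(.05,30)
r.movep((*KN,.16),down(y0))
r.move_straight((*KN,.088),v=.08)
print(r.get_clock(),r.get_wrist_force(),r.get_tcp_pos())
r.move_gripper(.0,30); print("w",r.get_grip_width(),r.get_grip_force(),r.get_wrist_force(),r.get_ft_torque())
for q in np.linspace(.1,1.42,6)[1:]:
    r.movep((*KN,.088),down(yaw-q+np.pi))
    print(round(q,2),r.get_clock(),np.round(r.get_wrist_force(),1),np.round(r.get_ft_torque(),2),np.round(r.get_tcp_pos(),4))
E
```

```text
rail [ 0.68907822 -0.27894874  0.004     ] 0.19089786409506398 -1.5805121370277808
rail [ 0.69037986 -0.27972271  0.11      ] 0.19193080929296263 -1.5747267433737464
5.175 [-0.04814351 -0.46761783  0.30772488] [ 0.53245849 -0.1187449   0.08847568]
w 0.013715448926206363 32.499732971191406 [-0.54088506  1.37789091  4.20795711] [ 0.19180109  0.22154769 -0.02593334]
0.36 5.8833 [-1.9  1.6  5. ] [ 0.2   0.23 -0.03] [ 0.5321 -0.1183  0.0885]
0.63 6.1833 [-1.6  1.9  5.6] [ 0.22  0.25 -0.  ] [ 0.5321 -0.1184  0.0885]
0.89 6.4833 [-0.5  1.6  5. ] [ 0.2   0.2  -0.06] [ 0.5321 -0.1184  0.0885]
1.16 6.7833 [-0.9  1.2  5.4] [ 0.16  0.25 -0.06] [ 0.5321 -0.1185  0.0885]
1.42 7.0917 [-2.1  1.4  5.6] [0.16 0.31 0.27] [ 0.532  -0.1185  0.0885]
```

```bash
python3 - <<'E'
from h import *
import pickle
r.move_gripper(.045); r.move_straight((*KN,.20),v=.12)
r.movep((*(S-.03*u),.25),down(yaw+np.pi/2)); r.wait(.2)
c=cam("wrist"); im=cams.capture("wrist"); cv2.imwrite("pics/w2.png",im); pickle.dump(c,open("w2.pkl","wb"))
print(r.get_clock(),r.get_wrist_force())
def at(x,y,z): return (*(S+u*x+v*y),z)
for p in proj(c,[at(.006,-.03,.146),at(.006,.03,.146),at(-.006,-.03,.146),at(-.006,.03,.146),at(.088,0,.054),at(-.12,0,.114),at(-.05-.0224,0,.0685)]): cv2.circle(im,tuple(int(t) for t in p),3,(255,0,255),1)
cv2.imwrite("pics/w2m.png",im)
E
```

```text
9.325 [-0.68100877 -0.23351554  0.18374814]
```

View pics/w2m.png

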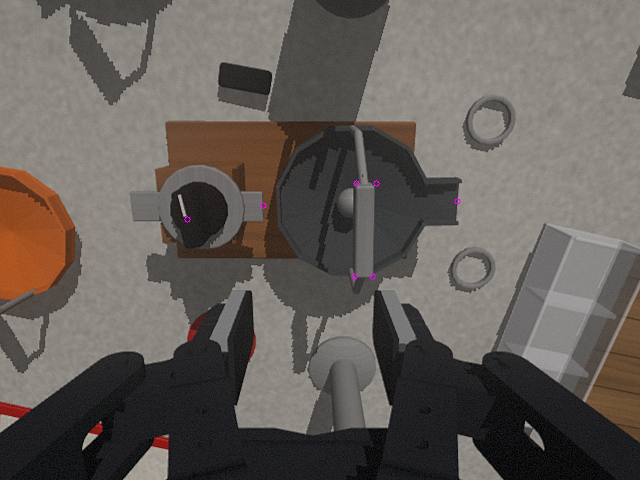

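The tongue tip at column 263 is clear of the dish, whose rim starts at about 277. The handle bar (355–374, rows 181–277) and the lip match the prediction. I'll measure the pointer and handle angles precisely before grasping.

```bash
python3 - <<'E'
from h import *
import pickle
def st(c,uv,z):
    P=ray(c,uv,z)[:,:2]-S; return np.c_[P@u,P@v]*1000
for n,(x0,x1,y0,y1) in (("w1",(295,330,100,140)),("w2",(170,200,185,228))):
    c=pickle.load(open(n+".pkl","rb")); g=cv2.imread(f"pics/{n}.png",0)
    m=np.zeros_like(g); m[y0:y1,x0:x1]=255
    ys,xs=np.nonzero((g>110)&(m>0)&(cv2.dilate(((g<60)*255).astype(np.uint8),np.ones((9,9)))>0))
    # keep component inside the black disc
    k,l,s,_=cv2.connectedComponentsWithStats(((g>110)&(m>0)).astype(np.uint8))
    for i in range(1,k):
        if 15<s[i,4]<200:
            ys,xs=np.nonzero(l==i); P=st(c,np.c_[xs,ys],.114).astype(np.float32)
            d=cv2.fitLine(P,2,0,.01,.01).ravel(); print(n,s[i],np.round(d,3),np.degrees(np.arctan2(d[1],d[0])),"bar q",-np.arctan(d[1]/d[0]))
c=pickle.load(open("w2.pkl","rb")); g=cv2.imread("pics/w2.png",0)
m=(g>95).astype(np.uint8); m[:,:350]=0; m[:,382:]=0; m[:190]=0; m[270:]=0
k,l,s,_=cv2.connectedComponentsWithStats(m)
i=1+s[1:,4].argmax(); ys,xs=np.nonzero(l==i); print(s[i])
L=st(c,[(xs[ys==y].min()-.5,y) for y in range(195,266)],.146); Rr=st(c,[(xs[ys==y].max()+.5,y) for y in range(195,266)],.146)
print("edges",L.mean(0),Rr.mean(0),np.polyfit(L[:,1],L[:,0],1)[0],np.polyfit(Rr[:,1],Rr[:,0],1)[0])
E
```

```text
w1 [305 100  25  11 110] [   0.178    0.984 -142.827    6.182] 79.72214 bar q -1.3914138
w1 [311 107   5  22  53] [ 9.94000e-01 -1.06000e-01 -1.31746e+02  5.98000e-01] -6.065226 bar q 0.10585817
w2 [178 195   8  22  66] [   0.173   -0.985 -123.209   10.097] -80.00871 bar q 1.3964156
[ 357  190   17   80 1301]
edges [-5.3191579   1.06351904] [4.78043027 1.05185417] -0.017223870821292786 -0.01874305997242735
```

```bash
python3 - <<'E'
from h import *
G=S-.0003*u; y=yaw+.018+np.pi/2
r.movep((*G,.19),down(y)); r.move_straight((*G,.119),v=.06); r.wait(.2)
print(r.get_clock(),r.get_wrist_force(),r.get_tcp_pos())
r.move_gripper(0,60); r.wait(.3)
print("w",r.get_grip_width(),r.get_grip_force(),r.get_wrist_force(),r.get_ft_torque())
r.move_straight((*G,.129),v=.02); print(r.get_clock(),r.get_wrist_force(),r.get_grip_width())
r.move_straight((*G,.184),v=.04); r.wait(.3); print(r.get_clock(),r.get_wrist_force(),r.get_ft_torque(),r.get_tcp_pos(),R.from_rotvec(r.get_tcp_rot()).as_matrix()[:,2])
cv2.imwrite("pics/s2.png",cams.capture("scene")); cv2.imwrite("pics/w3.png",cams.capture("wrist"))
a=cv2.resize(cv2.imread("pics/s2.png")[170:330,180:400],None,fx=1.8,fy=1.8); b=cv2.resize(cv2.imread("pics/w3.png"),(384,288))
cv2.imwrite("pics/z2.png",np.hstack([a,b]))
E
```

```text
11.2333 [ 0.02779938  0.07824217 -0.20557605] [ 0.64892813 -0.09239472  0.11936437]
w 0.01063818940399453 59.358891248703 [ 1.47782144 -0.04212887 -0.65297058] [-0.00060125 -0.29168677  0.01613661]
12.575 [ 0.07604395  0.17298118 -3.65878478] 0.011031736221940208
14.4 [-0.49770187 -0.09961669 -2.58465172] [-0.01111909  0.04065154 -0.02009458] [ 0.64870762 -0.09237554  0.18388464] [-2.15827993e-04 -1.94099075e-05 -9.99999977e-01]
```

View pics/z2.png

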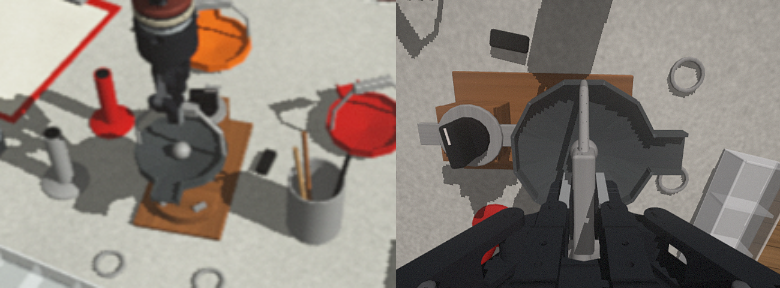

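The dish is lifted clear, level, with the ball in the middle and the lip still along stand +x. Now I turn it slowly.

```bash
python3 - <<'E'
from h import *
G=S-.0003*u; y=yaw+.018+np.pi/2
try:
    r.move_straight((*G,.188),down(y-.8),v=.0016); print(r.get_clock())
    r.move_straight((*G,.192),down(y-1.595),v=.0016)
except r.MotionError as e: print("ERR",e)
r.wait(.8)
print(r.get_clock(),r.get_wrist_force(),r.get_ft_torque(),r.get_tcp_pos(),R.from_rotvec(r.get_tcp_rot()).as_matrix().round(4).tolist(),r.get_grip_width(),np.round(r.get_q(),2))
import pickle; pickle.dump(cam("wrist"),open("w4.pkl","wb"))
cv2.imwrite("pics/w4.png",cams.capture("wrist")); cv2.imwrite("pics/s4.png",cams.capture("scene"));cv2.imwrite("pics/t4.png",cams.capture("top"))
a=cv2.resize(cv2.imread("pics/s4.png")[170:330,180:400],None,fx=1.8,fy=1.8); b=cv2.resize(cv2.imread("pics/w4.png"),(384,288)); t=cv2.resize(cv2.imread("pics/t4.png")[150:270,280:450],None,fx=2.2,fy=2.2)
o=np.zeros((288+264,780,3),np.uint8); o[:288]=np.hstack([a,b]); o[288:288+t.shape[0],:t.shape[1]]=t; cv2.imwrite("pics/z4.png",o)
E
```

```text
15.9833
18.2667 [ 0.28919526  0.47174249 -2.63022607] [ 0.0442821   0.02071649 -0.07878574] [ 0.64875698 -0.09238857  0.19199866] [[0.977, 0.2131, 0.0], [0.2131, -0.977, -0.0], [0.0, 0.0, -1.0]] 0.010759157964102532 [-0.4   0.87  1.06  1.48 -0.78  1.25 -0.61]
```

View pics/z4.png

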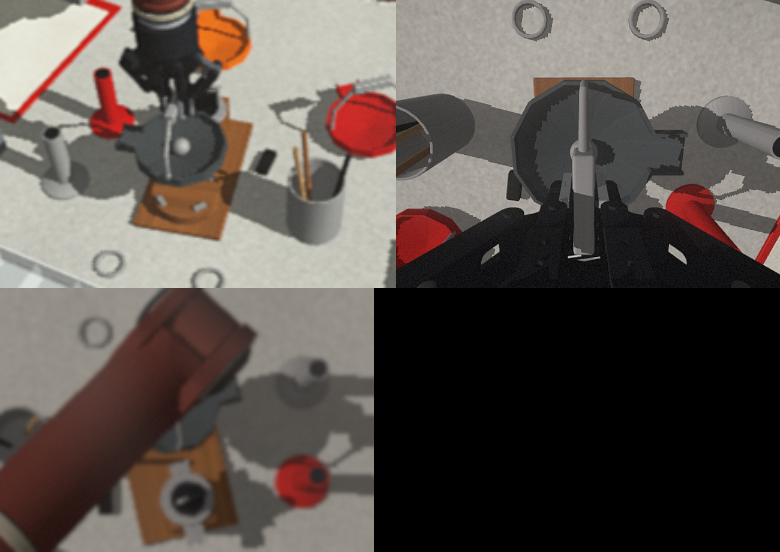

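```bash
python3 - <<'E'
from h import *
import pickle
c=pickle.load(open("w4.pkl","rb")); g=cv2.imread("pics/w4.png")
a=-1.577+yaw; d=np.array([np.cos(a),np.sin(a)]); G=r.get_tcp_pos(); n=np.array([-d[1],d[0]])
P=[(*(G[:2]+.088*d+s*n),.127) for s in (-.018,0,.018)]; q=proj(c,P); print(q)
rail=proj(c,[(.689,-.2792,.11),(.689,-.2792,.004)]); print(rail)
for p in list(q)+list(rail): cv2.circle(g,tuple(int(round(t)) for t in p),2,(255,0,255),-1)
cv2.imwrite("pics/z5.png",cv2.resize(g[120:330,240:640],None,fx=1.9,fy=1.9))
E
```

```text
[[472.80844774 283.19936128]
 [476.49142178 251.94247017]
 [480.34757485 219.21583252]]
[[644.90283339 243.24777723]
 [545.14037851 204.32027121]]
```

View pics/z5.png

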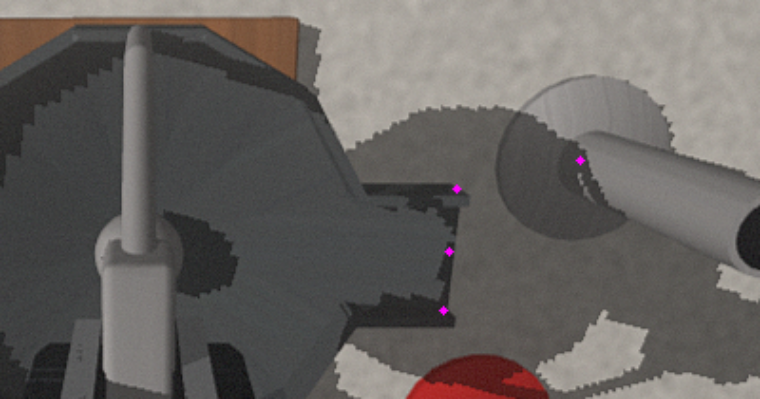

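The predicted lip end and rail positions fall on the real ones. The ball is centred and the dish is about 73 mm above its stand.

```bash
python3 -c "
from bench import r
print(r.get_clock(), r.job_done())"
```

```text
the job is handed in; nothing more can be done
18.4167 None
```

The job is handed in at 18.4 s: the knob is at its stop, and the dish is held level by its handle about 73 mm above its stand, with the lip pointing at the rail end and the ball in the middle.

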